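# Fetch the chutney box from under the rack with the reacher

## Robot

A 7-joint arm with a two-finger parallel gripper is mounted at the origin on the work surface. World frame = base frame: x ahead of the robot, y to its left, z up, the work surface at z = 0. Lengths are in m, angles in rad, forces in N, time in s.
With the tool pointing down it reaches from about 0.4 to 0.85 m from the base axis. Payload 10.4 kg.
Tool frame: the origin (TCP) lies at the very end of the fingers, on their centre line; the grasp point (between the pads) lies 19 mm behind it (manip.pinch_z is the distance from the TCP to the grasp point, in m); z points along the fingers, y is the line along which they close (so a half turn about z gives the same grasp; the last joint's range is limited). The gripper opens to 85 mm and grips with 20 to 120 N. Pads are 22 mm wide; open, the fingers measure 114 mm over their backs; the gripper's body (76 mm by 85 mm) begins 54 mm behind the grasp point. The pads swing forward as they close: fully open they stand 13 mm farther back than shut.
Start: joints at [-1.202, 0.332, -0.065, 1.46, 0.022, 1.35, -0.088], TCP at [0.239, 0.578, 0.231] pointing down, gripper open.
Joint ranges: [-2.6, 2.6], [-0.5, 2.12], [-1.47, 1.34], [0.16, 2.42], [-1.27, 4.41], [0.06, 2.06], [-2.6, 2.6]. Speed limits (rad/s): [2.22, 2.22, 2.79, 2.79, 3.14, 3.14, 3.14].

## Interface

Orientations are given as a unit quaternion [x, y, z, w].
In Python, from workcell import manip gives the robot as it stands. The module is installed in compiled form; this text tells all that it offers.
- The arm moves only by the shell command python3 -m creep 'ROWS' [OPENING] [FORCE]. ROWS is a JSON object of lists of equal length, an entry for each row: "slide": the shift along the tool's x, y, z in m, a list of three; "twist": the turn about the tool's z in degrees. A call has 1 to 8 rows; each row shifts and turns the commanded pose from where the row before left it, along the tool's axes as they then stand; what a row does not reach is not made up. A row lasts 1/8 s, in which the tool goes at most 62.5 mm and 10.7 degrees, less where a joint would pass 70% of its speed; a pose out of reach is approached as far as the arm can. A call with a gripper value outside its range is refused whole. OPENING is the opening in per cent of the stroke, from 0 (shut) to 100 (fully open), set as the call begins (- or left out, the last holds). The fingers move at their own pace and stop on an object; FORCE is the grip in N (left out, the last holds). Time passes only in rows, so rows that do not move let the fingers close. It gives the time, the measured TCP pose, the force, the opening and the grip force at its end, in the units of the state.
- manip.get_obs(): the state, without advancing time (a new reading comes with each control period).
- manip.camera(name): name is "side" or "top"; returns (picture, depth): 400x640x3 uint8, blue, green, red; 400x640 float32, m along the optical axis (not along the pixel's ray), 0 where there is no reading.
- manip.camera_params(name): a dict with "intrinsics" (3x3 intrinsics, pixels), "R" (3x3) and "t" (3): a world point X has camera coordinates R X + t. Camera axes: x right, y down, z forward; pixel columns grow to the right and rows downward; lengths in m; the calibration is good to about 2 mm. A picture is of the moment at which its call begins. camera_params takes no time and is no camera call.
- manip.hand_in(): hands the job in; it is judged then, once.
The state is a dict: "clock": time; "joint_pos": joint angles; "joint_velocities": joint speeds; "tau": joint torques, N m; "position": TCP position; "ee_rot": TCP orientation; "ft_force": force on the tool from outside, world axes, zero at the start; "torque": the same for the moment, N m; "grip_width": opening from 0.0 (shut) to 1.0 (fully open); "grasp_force": force on a finger pad.
Only numpy, scipy, OpenCV 4.12 (cv2) and the standard library are available. Lean on these libraries where they do the work, as an engineer would, in place of code of your own. Each camera call takes 0.05 s, during which the arm holds its last target. There are 200 camera calls.

## Task

The yellow chutney box has slid under the low wire rack, out of reach. Take the orange reacher off its hook, reach in under the rack at a slant, squeeze the trigger to close the jaws on the box, bring it out, set it upright in the middle of the steel thali and let it go there without dropping it, then hang the reacher back on its hook by its eye. Move the box only with the reacher, never with the hand, and leave the tiffin, pickle jar, katoris and spatula standing where they are.

Things in the scene. Friction and masses are not known exactly. Their poses are not given: they have to be found in the camera images.
- reacher: Reacher (pick-up tool), 235 mm long, 0.145 kg, hanging upright on the hook at the start. Origin on the centreline at the jaw tips' level; z runs from the jaw tips up to the handle, y is the way jaws and trigger act, x its thin way (10-12 mm; pads and grips 24). z 162-228 black grip bar and red trigger, z 108-158 orange eye frame, z 68-78 cross bar 100 mm wide in y, z 0-70 two jaws.
- reacher_jaws (a point): Midway between the open jaw pads, z=16 mm in the reacher's frame. Pads z 0-32 mm, 24 mm wide in x, inner faces at y=+38 and -38 mm: 76 mm apart open, 40 mm when fully squeezed; jaws 96 mm over their backs. As the fingers squeeze, both jaws come in equally about the middle of the fingers.
- reacher_eye (a point): Centre of the reacher's eye, z=133 mm in its frame: a hole 36 mm wide (y), 30 mm high (z 118-148), open along x, in a frame 52 mm wide and 10 mm thick (x); its upper bar is a saddle 20 mm thick (x -15 to +5), which rests flat on the hook's strap.
- reacher_grip (a point): Where to take the reacher: midway between grip bar (fixed, outer face y=+31 mm) and red trigger (outer face y=-31 mm), z=200 mm in its frame. Together 62 mm wide at rest, flat faces 24 mm wide in x; hold both between the fingers, closing along y.
- trigger (a joint): Trigger travel in m; the moving jaw goes with it 1:1. 0 = released, jaws 76 mm apart; 0.030 = closed on the 46 mm box; 0.036 = stop. Spring-loaded open: it yields only above 30 N and takes 37 N at the stop. To carry with open jaws hold at a 55-60 mm opening (or 25-30 N; held lightly and far off its middle it can turn in the fingers); to clamp, squeeze with about 60-80 N.
- hook: Fixed hook stand. Origin on the slab under the hook; x runs along its strap back to the post (the hook points to -x, towards the robot). Level strap 20 mm wide, 6 mm thick, top at z=180 mm, from x=-36 to the post at x=60-72 mm (post top z=180). Lip at the free end (x -36 to -30) up to z=190 mm. Foot plate 50 x 80 x 12 mm at x 35-85.
- hook_seat (a point): Top face of the strap above the hook's origin, z=180 mm. The reacher hangs near here, the upper edge of its eye on the strap, its x along the hook's x. To free it lift it about 17 mm and draw it 50 mm or more to -x.
- rack: Fixed low wire rack (chrome), 200 mm deep, 340 mm wide. Origin on the slab at the middle of its front edge; x runs in under it, y along its front edge. Underside of the top at z=165 mm, top face at z=171 mm, only wires at the left and right ends (y=+-170 mm); front and back open.
- chutney_box: Yellow plastic box with lid, 64 mm long (x), 46 mm wide (y), 50 mm high, about 0.13 kg. Origin at the centre of its underside. It stands on the slab under the rack, its centre 42 to 50 mm behind the rack's front edge, its x roughly pointing straight in.
- thali: Loose round steel thali (plate), 156 mm across the rim, rim 12 mm high, flat floor about 138 mm across, 4 mm thick. Origin at the centre of its underside.
- tiffin: Bystander: four-tier steel tiffin with clamp, 124 mm across, 263 mm high, origin under its centre.
- pickle_jar: Bystander: white and blue ceramic pickle jar with lid, 84 mm across, 118 mm high, origin under its centre.
- katoris: Bystander: two nested steel katoris on top of the rack, 86 mm across, 46 mm high, origin under their centre.
- spatula: Bystander: wooden spatula lying on top of the rack, 195 mm long (x), 52 mm wide, 8 mm high.
Things that resemble listed ones, but are neither listed nor needed, are in the scene too. Of the things shaped like the chutney_box, the yellow one is meant.

How it is judged:
By the outcome, as a careful person would: the job done as asked, in the order asked, and still so for the second after the job is handed in, with the robot touching nothing.
It also fails if it takes over 72 s, if anything falls off the work surface, if the arm or the gripper's body presses on something with over 40 N, if the wrist force passes 120 N, or if a joint passes its speed limit or range.

## Working session

There is one attempt and no reset: what is moved stays moved. The work goes in short steps, Python scripts to look and compute and a shell command to move; the robot and the scene stay as the last step left them, time stands still between calls to the robot, and variables do not carry over. Pictures are saved under pics/ and viewed, at most 10 in all, crops included, and the job is handed in when it is done.

```bash
mkdir -p pics
cat > h.py <<'E'
import numpy as np, cv2
from workcell import manip
from scipy.spatial.transform import Rotation as Rn
def shot(name):
    im,d=manip.camera(name); p=manip.camera_params(name)
    K,R,t=[np.array(p[k]) for k in("intrinsics","R","t")]
    v,u=np.mgrid[0:400,0:640]
    c=np.stack([(u-K[0,2])/K[0,0]*d,(v-K[1,2])/K[1,1]*d,d],-1)
    X=(c-t)@R; X[d==0]=np.nan
    return im,d,X
def proj(name,P):
    p=manip.camera_params(name);c=np.array(p["R"])@np.array(P)+np.array(p["t"]);q=np.array(p["intrinsics"])@c;return q[:2]/q[2]
E
python3 - <<'E'
from h import *
o=manip.get_obs();print({k:np.round(o[k],3).tolist() for k in o}, manip.pinch_z)
for n in("side","top"):
    im,d,X=shot(n); np.savez(n,im=im,X=X); cv2.imwrite(f"pics/{n}0.png",im)
    p=manip.camera_params(n); R=np.array(p["R"]);print(n,-R.T@np.array(p["t"]),R.round(2).tolist())
E
```

```text
{'clock': 0.0, 'joint_pos': [-1.202, 0.333, -0.065, 1.461, 0.022, 1.35, -0.088], 'joint_velocities': [0.001, 0.0, 0.002, 0.0, 0.0, -0.001, -0.0], 'tau': [-0.0, -62.543, 0.049, -39.162, 0.016, 0.01, 0.0], 'position': [0.238, 0.577, 0.231], 'ee_rot': [0.195, 0.981, -0.001, -0.0], 'ft_force': [1.037, -0.301, 0.512], 'torque': [0.01, -0.012, 0.033], 'grasp_force': 0.0, 'grip_width': 0.998} 0.0187
side [ 0.44023376 -0.93435204  0.98441086] [[0.98, -0.21, -0.01], [-0.14, -0.64, -0.76], [0.15, 0.74, -0.65]]
top [ 0.52287742 -0.00747166  1.48514245] [[0.01, -1.0, -0.01], [-1.0, -0.01, -0.06], [0.06, 0.01, -1.0]]
```

View pics/side0.png

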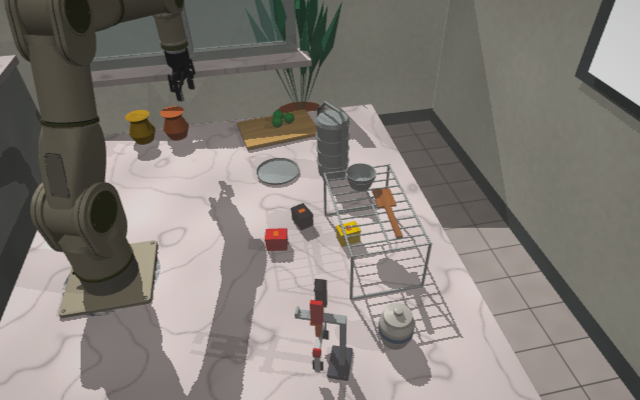

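View pics/top0.png

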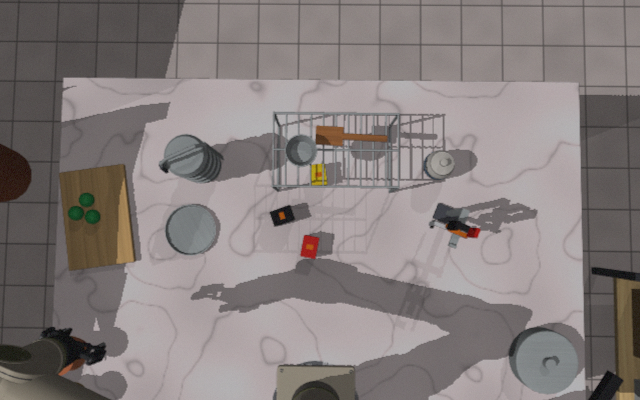

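The side view shows the reacher on the hook (318,320), the yellow box under the rack's front (348,233), red and black decoys in front of it, the thali (277,172), the tiffin (332,140) and the jar (397,322). The top view shows the thali (191,229), yellow box (319,174) and reacher (460,227).

Run:
```python
from h import *
T=np.load("top.npz");S=np.load("side.npz")
def hsv(a):return cv2.cvtColor(a,cv2.COLOR_BGR2HSV).astype(int)
for nm,D in(("top",T),("side",S)):
    H=hsv(D["im"]);X=D["X"];h,s,v=H[...,0],H[...,1],H[...,2]
    def rep(l,m,z0=0.0,z1=1):
        m=m&(X[...,2]>z0)&(X[...,2]<z1)
        P=X[m]
        if len(P)<5:print(nm,l,len(P));return
        r=cv2.minAreaRect((P[:,:2]*1000).astype(np.float32))
        print(nm,l,len(P),"med",np.median(P,0).round(3),"lo",np.percentile(P,3,axis=0).round(3),"hi",np.percentile(P,97,axis=0).round(3),"rect",np.round(r[0]),np.round(r[1]),round(r[2],1))
    u,vv=np.meshgrid(range(640),range(400))
    x,y=X[...,0],X[...,1]
    col=s>150
    rep("yellow top",col&(h>22)&(h<35)&(x>.5)&(x<.9)&(abs(y)<.2),.04,.06)
    rep("yellow",col&(h>22)&(h<35)&(x>.5)&(x<.9)&(abs(y)<.2))
    near=(x>.4)&(x<.75)&(y<-.25)&(y>-.6)
    rep("orange frame",near&(s>120)&(h>5)&(h<20),.03,.4)
    rep("red",near&(s>120)&((h<=4)|(h>175)),.03,.4)
    rep("strap/post top",near&(s<90),.172,.192)
    rep("black grip",near&(v<60),.2,.35)
    rep("foot",near&(v<110)&(s<90),.008,.02)
    near2=(x>.35)&(x<.7)&(y>.2)&(y<.5)
    rep("thali",near2,.006,.03)
    nb=(x>.35)&(x<.7)&(abs(y)<.2)
    rep("red box",nb&(s>120)&((h<=4)|(h>175)),.04,.06)
    rep("black box",nb&(v<60),.04,.06)
    rep("rack",(x>.6)&(x<1)&(abs(y)<.3)&(s<90),.16,.176)
    rep("katori",(x>.6)&(x<1)&(abs(y)<.3)&(s<90),.185,.23)
    rep("tiffin",(x>.6)&(x<1)&(y>.25)&(y<.6),.2,.3)
    rep("jar",(x>.6)&(x<1)&(y<-.25)&(y>-.6),.03,.3)
a=cv2.resize(T["im"][190:260,415:500],None,fx=8,fy=8,interpolation=cv2.INTER_CUBIC)
b=cv2.resize(S["im"][265:390,270:380],None,fx=4.48,fy=4.48,interpolation=cv2.INTER_CUBIC)
b=b[:560];a=a[:,:]
h_=min(a.shape[0],b.shape[0]);im=np.hstack([a[:h_],b[:h_]]);im=cv2.resize(im,(800,int(h_*800/im.shape[1])));cv2.imwrite("pics/crop.png",im)
```

```text
top yellow top 208 med [ 0.678 -0.001  0.05 ] lo [ 0.655 -0.026  0.044] hi [0.711 0.014 0.056] rect [684.  -6.] [60. 41.] 0.6
top yellow 212 med [ 0.678 -0.001  0.05 ] lo [ 0.655 -0.026  0.044] hi [0.711 0.015 0.057] rect [684.  -6.] [60. 42.] 0.8
top orange frame 85 med [ 0.518 -0.374  0.191] lo [ 0.508 -0.395  0.151] hi [ 0.537 -0.347  0.262] rect [ 520. -372.] [53. 19.] 58.9
top red 102 med [ 0.519 -0.399  0.246] lo [ 0.509 -0.405  0.203] hi [ 0.529 -0.378  0.267] rect [ 518. -377.] [22. 60.] 0.9
top strap/post top 223 med [ 0.542 -0.381  0.181] lo [ 0.48  -0.404  0.176] hi [ 0.577 -0.352  0.189] rect [ 530. -375.] [ 55. 109.] 81.9
top black grip 157 med [ 0.534 -0.354  0.264] lo [ 0.524 -0.378  0.207] hi [ 0.546 -0.346  0.27 ] rect [ 528. -373.] [54. 24.] 67.9
top foot 257 med [ 0.568 -0.381  0.013] lo [ 0.55  -0.425  0.009] hi [ 0.599 -0.356  0.018] rect [ 595. -445.] [195. 140.] 84.6
top thali 977 med [0.517 0.377 0.008] lo [0.376 0.225 0.006] hi [0.669 0.46  0.016] rect [525. 350.] [299. 348.] 89.9
top red box 281 med [0.469 0.018 0.05 ] lo [ 0.44  -0.003  0.045] hi [0.501 0.0
[... 1598 characters left out ...]
5 0.051] lo [ 0.44  -0.004  0.041] hi [0.499 0.043 0.055] rect [470.  21.] [48. 63.] 80.6
side black box 11 med [0.573 0.076 0.046] lo [0.558 0.071 0.043] hi [0.585 0.082 0.051] rect [570.  76.] [31.  5.] 17.4
side rack 1613 med [ 0.735 -0.083  0.171] lo [ 0.636 -0.22   0.166] hi [0.839 0.294 0.175] rect [739.  38.] [524. 208.] 89.9
side katori 791 med [0.728 0.066 0.205] lo [0.69  0.004 0.187] hi [0.764 0.299 0.221] rect [726. 150.] [ 85. 301.] 1.5
side tiffin 712 med [0.706 0.329 0.223] lo [0.662 0.29  0.203] hi [0.757 0.404 0.264] rect [712. 346.] [116. 110.] 79.3
side jar 1269 med [ 0.707 -0.375  0.087] lo [ 0.675 -0.397  0.035] hi [ 0.745 -0.331  0.118] rect [ 712. -360.] [77. 82.] 45.4
```

View pics/crop.png

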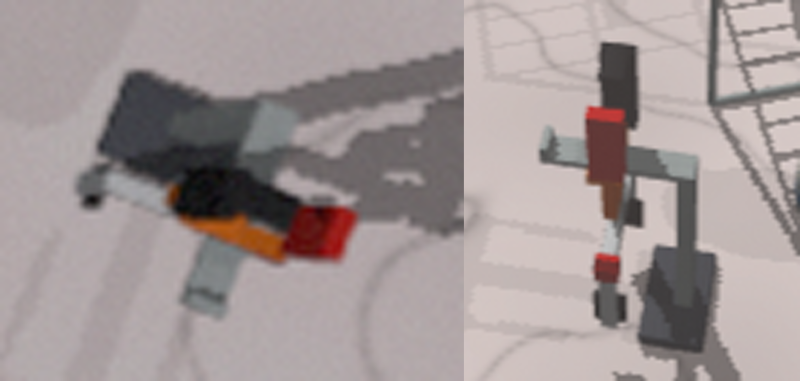

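The crop shows the strap running from the lip (205,300) to the post (270,110) in its left half, with the black grip on the +y side and the red trigger on the -y side. The tool axis can't be tilted, so the slant has to come from turning the reacher in the fingers. Next I fix the poses I need.

Run:
```python
from h import *
T=np.load("top.npz");S=np.load("side.npz")
P=np.vstack([T["X"].reshape(-1,3),S["X"].reshape(-1,3)]);C=np.vstack([T["im"].reshape(-1,3),S["im"].reshape(-1,3)])
H=cv2.cvtColor(C[None],cv2.COLOR_BGR2HSV)[0].astype(int);h,s,v=H.T
x,y,z=P.T
near=(x>.44)&(x<.64)&(y<-.3)&(y>-.46)
def yaw(p): 
    q=p[:,:2]-p[:,:2].mean(0);w=np.linalg.svd(q,full_matrices=False)[2][0];return p.mean(0).round(4),np.degrees(np.arctan2(w[1],w[0])).round(1),np.ptp(q@w).round(3)
print("strap",yaw(P[near&(s<90)&(z>.174)&(z<.186)&(v>90)]))
lip=P[near&(s<90)&(z>.186)&(z<.194)&(x<.51)];print("lip",np.median(lip,0),len(lip))
g=near&(z>.25)&(z<.275);print("grip top",yaw(P[g]),cv2.minAreaRect((P[g][:,:2]*1000).astype(np.float32)), np.median(z[g]))
for l,m in(("red",((h<5)|(h>175))&(s>120)),("blk",v<60)):print(l,np.median(P[g&m],0),(g&m).sum())
f=near&(z>.008)&(z<.018)&(v<110);print("foot",cv2.minAreaRect((P[f][:,:2]*1000).astype(np.float32)))
t=(np.hypot(x-.52,y-.37)<.1)&(z>.008)&(z<.02);print("thali",cv2.minEnclosingCircle((P[t][:,:2]*1000).astype(np.float32)))
b=(abs(x-.684)<.045)&(abs(y+.003)<.045)&(h>20)&(h<36)&(s>110)&(z>.045)&(z<.058)
for D in(T,S):
  pass
print("box",cv2.minAreaRect((P[b][:,:2]*1000).astype(np.float32)),yaw(P[b]))
r=(x>.6)&(x<.88)&(abs(y)<.25)&(z>.163)&(z<.176)&(s<90)&~((y>.16))
print("rack x",np.percentile(x[r],[1,3,97,99]),np.percentile(y[r],[1,99]))
e=r&(x<.65); print("front edge fit",np.polyfit(y[e],x[e],1))
```

```text
strap (array([ 0.5331, -0.3807,  0.1808]), np.float64(159.0), np.float64(0.108))
lip [ 0.48275782 -0.3612941   0.19043569] 51
grip top (array([ 0.5272, -0.3769,  0.2631]), np.float64(68.9), np.float64(0.065)) ((527.0114135742188, -376.9093017578125), (64.92958068847656, 24.268402099609375), 69.20014190673828) 0.2638554106357659
red [ 0.5190242  -0.40035054  0.26110111] 106
blk [ 0.53353011 -0.35963916  0.26603366] 109
foot ((557.8292846679688, -391.63397216796875), (81.84695434570312, 75.70416259765625), 71.05286407470703)
thali ((519.2232055664062, 369.2505798339844), 97.69849395751953)
box ((682.656494140625, -1.6351280212402344), (63.204200744628906, 49.256282806396484), 7.662762641906738) (array([ 0.6831, -0.0042,  0.0506]), np.float64(-174.5), np.float64(0.063))
rack x [0.63541952 0.63634388 0.83921125 0.84028303] [-0.22277363  0.12077943]
front edge fit [-0.00108658  0.63934342]
```

```bash
python3 -m creep '{"slide":[[0,0,-0.06],[0,0,-0.05],[-0.06,0,0],[-0.055,-0.03,0],[-0.055,-0.03,0],[-0.04,-0.045,0],[0,-0.06,0],[0,-0.06,0]],"twist":[0,0,0,0,0,0,0,0]}' 100 30
```

```text
clock: 1.1
position: [0.3462, 0.2877, 0.3408]
ee_rot: [0.195, 0.981, -0.0, -0.0]
ft_force: [0.7, 0.0, 0.3]
grip_width: 0.999
grasp_force: 0.0
```

```bash
python3 -m creep '{"slide":[[-0.0325,-0.042,0],[-0.0325,-0.042,0],[-0.0325,-0.042,0],[-0.0325,-0.042,0],[-0.0325,-0.042,0],[-0.0325,-0.042,0],[-0.0325,-0.042,0],[-0.0325,-0.042,0]],"twist":[-1.5,0,0,0,0,0,0,0]}'
python3 -m creep '{"slide":[[-0.0325,-0.042,0],[-0.0325,-0.042,0],[-0.0325,-0.042,0],[-0.0325,-0.042,0],[0,0,0]],"twist":[0,0,0,0,0]}'
cat >> h.py <<'E'
def togo(tx,ty):
    o=manip.get_obs();R=Rn.from_quat(o["ee_rot"]).as_matrix();p=np.array(o["position"])
    d=np.array([tx,ty,p[2]])-p
    print("pos",p.round(4),"tool slide",(R.T@d).round(4),"yaw of tool y",np.degrees(np.arctan2(-R[0,1],R[1,1])).round(2),"q",np.round(o["joint_pos"],2),"grip",o["grip_width"],o["grasp_force"],"F",np.round(o["ft_force"],1))
E
python3 -c "
from h import *
togo(.527,-.377)
im,d,X=shot('top');x,y,z=X[...,0],X[...,1],X[...,2]
print(proj('top',[.519,.37,.012]))
cv2.imwrite('pics/c2.png',cv2.resize(np.hstack([im[190:270,150:240],im[180:260,410:500]]),None,fx=4,fy=4))"
```

```text
clock: 2.1
position: [0.468, -0.1191, 0.3412]
ee_rot: [0.182, 0.983, 0.0, 0.0]
ft_force: [-0.1, 0.2, -0.0]
grip_width: 0.997
grasp_force: 0.0
clock: 2.72
position: [0.5281, -0.3248, 0.3391]
ee_rot: [0.185, 0.983, -0.002, -0.002]
ft_force: [-0.2, -0.1, -0.0]
grip_width: 0.997
grasp_force: 0.0
pos [ 0.5281 -0.3248  0.3391] tool slide [-0.0179 -0.049   0.0001] yaw of tool y -21.29 q [-0.17  0.38  0.89  1.33 -0.29  1.57  1.89] grip 0.997351951387245 0.0 F [-0.2 -0.1 -0. ]
[193.82248652 228.54573233]
```

View pics/c2.png

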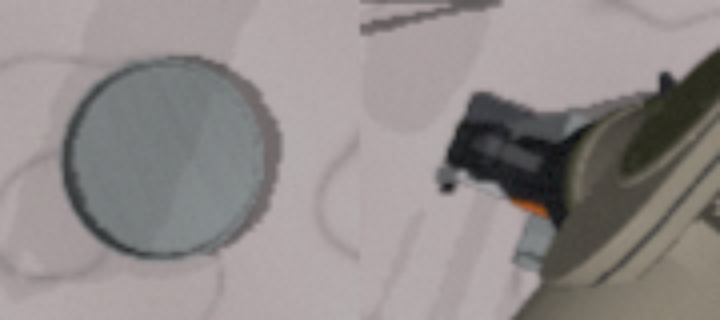

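The left crop shows the thali centred at about full-frame pixel (191,229), so roughly (0.517, 0.377). The right crop shows the gripper close beside the hook.

```bash
python3 -m creep '{"slide":[[-0.018,-0.049,0],[0,0,0],[0,0,0]],"twist":[0,0,0]}'
python3 -c "
from h import *
togo(.527,-.377)"
```

```text
clock: 3.15
position: [0.529, -0.3718, 0.3415]
ee_rot: [0.181, 0.983, 0.001, 0.0]
ft_force: [0.0, 0.1, 0.3]
grip_width: 0.996
grasp_force: 0.0
pos [ 0.529  -0.3718  0.3415] tool slide [-0.     -0.0056 -0.    ] yaw of tool y -20.89 q [-0.05  0.45  0.89  1.24 -0.34  1.6   1.98] grip 0.9963375812250872 0.0 F [0.  0.1 0.3]
```

```bash
python3 -m creep '{"slide":[[0,-0.0055,0.04],[0,0,0.04],[0,0,0.03],[0,0,0.021],[0,0,0],[0,0,0]],"twist":[0,0,0,0,0,0]}'
python3 -m creep '{"slide":[[0,0,0],[0,0,0],[0,0,0],[0,0,0],[0,0,0],[0,0,0]],"twist":[0,0,0,0,0,0]}' 68 28
python3 -c "
from h import *
togo(.527,-.377)
im,d,X=shot('side');cv2.imwrite('pics/s3.png',cv2.resize(im[230:390,250:410],None,fx=3.5,fy=3.5))"
```

```text
clock: 3.9
position: [0.5275, -0.3773, 0.2116]
ee_rot: [0.181, 0.983, 0.0, 0.001]
ft_force: [0.0, 0.1, 0.5]
grip_width: 0.998
grasp_force: 0.0
clock: 4.65
position: [0.5272, -0.3781, 0.2115]
ee_rot: [0.182, 0.983, 0.0, 0.001]
ft_force: [-0.8, 2.6, 6.3]
grip_width: 0.714
grasp_force: 31.1
pos [ 0.5272 -0.3781  0.2115] tool slide [ 0.0006  0.001  -0.    ] yaw of tool y -20.93 q [-0.05  0.5   0.85  1.46 -0.38  1.35  2.03] grip 0.7138555753786173 31.13574206829071 F [-0.8  2.6  6.3]
```

View pics/s3.png

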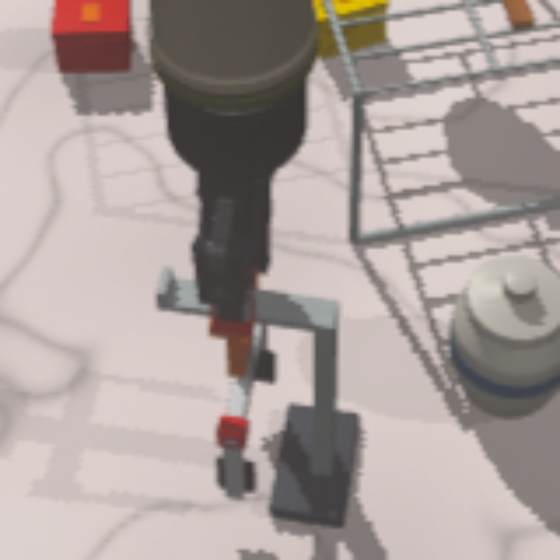

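```bash
python3 -m creep '{"slide":[[0,0,-0.009],[0,0,-0.009],[0.02,0,0],[0.03,0,0],[0.03,0,0],[0,0,0]],"twist":[0,0,0,0,0,0]}'
python3 -m creep '{"slide":[[0,0,0.02],[0,0,0.015],[0,0,0.01],[0,0,0]],"twist":[0,0,0,0]}'
python3 -c "
from h import *
togo(.45,-.35)"
```

```text
clock: 5.45
position: [0.4503, -0.3496, 0.229]
ee_rot: [0.183, 0.983, 0.001, 0.0]
ft_force: [0.5, 0.7, -1.3]
grip_width: 0.703
grasp_force: 30.5
clock: 5.95
position: [0.4517, -0.3494, 0.1826]
ee_rot: [0.182, 0.983, 0.0, -0.001]
ft_force: [-0.0, 0.3, -0.8]
grip_width: 0.704
grasp_force: 30.5
pos [ 0.4517 -0.3494  0.1826] tool slide [ 0.0014 -0.0011  0.    ] yaw of tool y -20.96 q [-0.16  0.33  0.91  1.71 -0.27  1.23  2.01] grip 0.704103173541703 30.53306221961975 F [-0.   0.3 -0.8]
```

```bash
python3 -m creep '{"slide":[[0,0,0.003],[0,0,0]],"twist":[0,0]}'; python3 -m creep '{"slide":[[0,0,0.002],[0,0,0]],"twist":[0,0]}'
```

```text
clock: 6.2
position: [0.452, -0.3496, 0.1805]
ee_rot: [0.182, 0.983, -0.0, 0.0]
ft_force: [0.1, -0.6, -1.6]
grip_width: 0.702
grasp_force: 30.5
clock: 6.45
position: [0.4532, -0.3493, 0.1798]
ee_rot: [0.181, 0.983, 0.0, 0.001]
ft_force: [0.3, 3.7, 9.2]
grip_width: 0.703
grasp_force: 28.6
```

```bash
python3 -m creep '{"slide":[[0.01,0,0],[0.01,0,0],[0.01,0,0.0006],[0.01,0,0.0012],[0,0,0]],"twist":[0,0,0,0,0]}'; python3 -c "
from h import *
togo(.45,-.35)
im,d,X=shot('side');cv2.imwrite('pics/s4.png',cv2.resize(im[230:390,230:390],None,fx=3.5,fy=3.5))"
```

```text
clock: 7.08
position: [0.4147, -0.3353, 0.1776]
ee_rot: [0.182, 0.983, 0.0, 0.001]
ft_force: [0.2, 0.4, 8.7]
grip_width: 0.708
grasp_force: 30.1
pos [ 0.4147 -0.3353  0.1776] tool slide [-0.0382 -0.0011  0.0001] yaw of tool y -20.96 q [-0.22  0.22  0.94  1.82 -0.2   1.2   1.98] grip 0.7079242729119487 30.060212016105652 F [0.2 0.4 8.7]
```

View pics/s4.png

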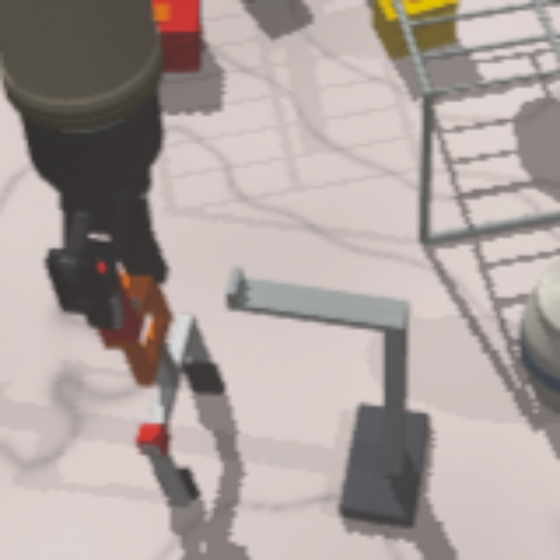

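The reacher is leaning in the fingers with its jaw tips on the slab at about (160-195,440-490) in the crop, so the tilting works. I keep going.

```bash
python3 -m creep '{"slide":[[0.01,0,0.0015],[0.01,0,0.002],[0.01,0,0.0025],[0.01,0,0.003],[0.01,0,0.0035],[0.01,0,0.0040],[0,0,0]],"twist":[0,0,0,0,0,0,0]}'
cat > tilt.py <<'E'
from h import *
import sys
# estimate reacher line: orange/red-jaw points projected in tool x-z plane
o=manip.get_obs();R=Rn.from_quat(o["ee_rot"]).as_matrix();p=np.array(o["position"])
A=[]
for n in("side","top"):
    im,d,X=shot(n);h,s,v=np.moveaxis(cv2.cvtColor(im,cv2.COLOR_BGR2HSV).astype(int),-1,0)
    L=(X-p)@R  # tool coords
    m=(np.abs(L[...,0])<.14)&(np.abs(L[...,1])<.055)&(L[...,2]>.005)&(L[...,2]<.21)&(X[...,2]>.004)
    for nm,mm in(("orange",m&(s>130)&(h>4)&(h<19)),("red",m&(s>130)&((h<4)|(h>175))),("all",m&((X[...,2]>.006)))):
        q=L[mm]
        if len(q)>8: print(n,nm,len(q),"med x,y,z mm",(np.median(q,0)*1000).round(),"deg",np.degrees(np.arctan(np.polyfit(q[:,2],q[:,0],1)[0])).round(1))
E
python3 tilt.py;python3 -c "
from h import *
togo(.45,-.35)"
```

```text
clock: 8.0
position: [0.3579, -0.3135, 0.16]
ee_rot: [0.182, 0.983, 0.001, 0.0]
ft_force: [-2.8, 1.0, 3.7]
grip_width: 0.704
grasp_force: 29.7
side orange 267 med x,y,z mm [-33.  -1.  30.] deg -28.2
side red 45 med x,y,z mm [-56. -41.  80.] deg -30.6
side all 1089 med x,y,z mm [-57.  -5.  81.] deg -26.8
top orange 121 med x,y,z mm [-39.  -2.  43.] deg -26.8
top red 19 med x,y,z mm [-61. -43.  81.] deg 31.2
top all 600 med x,y,z mm [-56.  -2.  86.] deg 4.2
pos [ 0.3582 -0.3136  0.16  ] tool slide [-0.0988 -0.0011 -0.0001] yaw of tool y -20.96 q [-0.29  0.05  0.96  1.97 -0.04  1.14  1.89] grip 0.7048460478291276 29.785650372505188 F [-3.5  2.   6. ]
```

```bash
python3 -m creep '{"slide":[[0,0,-0.02],[0,0,-0.04],[0,0,-0.04],[0,0,0]],"twist":[0,-8.3,-8.3,-8.3]}'; python3 -m creep '{"slide":[[-0.0295,0.048,0],[-0.0295,0.048,0],[-0.0295,0.048,0],[-0.0295,0.048,0],[-0.0295,0.048,0],[-0.0295,0.048,0],[0,0,0],[0,0,0]],"twist":[0,0,0,0,0,0,0,0]}'; python3 -c "
from h import *
togo(.515,-.015)";python3 tilt.py
```

```text
clock: 8.6
position: [0.3597, -0.3146, 0.2623]
ee_rot: [-0.037, 0.999, -0.001, 0.002]
ft_force: [-0.2, -0.1, -2.4]
grip_width: 0.691
grasp_force: 30.5
clock: 9.6
position: [0.5151, -0.0146, 0.2593]
ee_rot: [-0.034, 0.999, -0.001, -0.001]
ft_force: [0.1, -0.6, -0.6]
grip_width: 0.693
grasp_force: 30.7
pos [ 0.5151 -0.0146  0.2593] tool slide [ 0.0002 -0.0004  0.    ] yaw of tool y 3.95 q [-0.62  0.06  0.59  1.73 -0.04  1.36  1.62] grip 0.692559645277952 30.70001184940338 F [ 0.1 -0.6 -0.6]
side orange 99 med x,y,z mm [-27. -24.  44.] deg 22.2
side red 161 med x,y,z mm [ 34.  29. 207.] deg 36.6
side all 750 med x,y,z mm [-57.  -3. 102.] deg 23.4
top red 11 med x,y,z mm [-66. -46.  83.] deg -24.2
top all 240 med x,y,z mm [-120.  -11.   90.] deg 5.8
```

```bash
python3 -m creep '{"slide":[[0,0,0.03],[0,0,0.03],[0,0,0.02],[0,0,0.01],[0,0,0]],"twist":[0,0,0,0,0]}'; python3 -c "
from h import *
togo(.597,-.009)
im,d,X=shot('side');im2,d,X=shot('top');a=cv2.resize(im[190:270,270:380],None,fx=4.2,fy=4.2);b=cv2.resize(im2[145:265,270:350],None,fx=2.8,fy=2.8);cv2.imwrite('pics/s5.png',np.hstack([a,b]))"
```

```text
clock: 10.32
position: [0.515, -0.0148, 0.17]
ee_rot: [-0.034, 0.999, 0.0, -0.0]
ft_force: [0.7, -0.7, -2.5]
grip_width: 0.686
grasp_force: 30.7
pos [ 0.515  -0.0148  0.17  ] tool slide [-0.0822  0.0002 -0.    ] yaw of tool y 3.9 q [-0.6   0.14  0.59  1.86 -0.08  1.17  1.66] grip 0.6860810728928162 30.67279815673828 F [ 0.7 -0.7 -2.5]
```

View pics/s5.png

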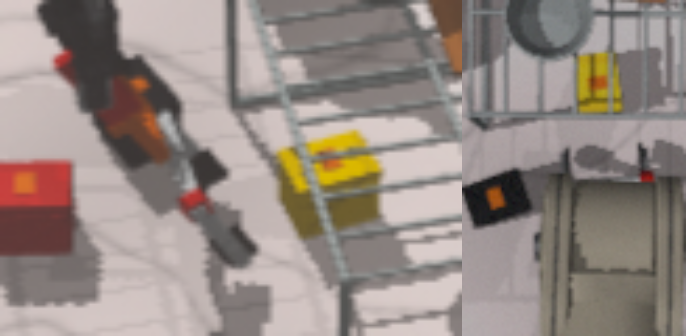

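Left part: the reacher slants about 27° with its jaws (240,250) in front of the box. Right part: the jaws (567 and 643) straddle the box (600) with the midpoint a few mm off, and the box is yawed slightly to +y.

```bash
python3 -m creep '{"slide":[[0,0,0],[0,0,0]],"twist":[-3,0]}'
python3 - <<'E'
from h import *
im,d,X=shot('top')
p=manip.camera_params('top');K,R,t=[np.array(p[k]) for k in("intrinsics","R","t")]
def at(u,v,z):
    r=R.T@np.linalg.inv(K)@[u,v,1];c=-R.T@t;return c+r*(z-c[2])/r[2]
h,s,v=np.moveaxis(cv2.cvtColor(im,cv2.COLOR_BGR2HSV).astype(int),-1,0)
m=(h>20)&(h<36)&(s>120);m[:150]=0;m[195:]=0;m[:,:300]=0;m[:,340:]=0
vv,uu=np.nonzero(m);print(uu.min(),uu.max(),vv.min(),vv.max())
P=np.array([at(a,b,.05) for a,b in zip(uu,vv)])
for lo in (.655,.665,.675,.685,.695,.705):
    q=P[abs(P[:,0]-lo)<.005];print(lo,q[:,1].min().round(4),q[:,1].max().round(4))
print("x",P[:,0].min(),P[:,0].max(), P.mean(0),cv2.minAreaRect((P[:,:2]*1000).astype(np.float32)))
T=manip.get_obs();Rt=Rn.from_quat(T["ee_rot"]).as_matrix();print("jaw",np.array(T["position"])+Rt@[-.085,0,.141])
# measured jaws: gray/red near tips in top view
L=(X-np.array(T["position"]))@Rt;q=L[(L[...,2]>.1)&(L[...,2]<.16)&(L[...,0]<-.055)&(L[...,0]>-.13)&(np.abs(L[...,1])<.06)]
print(len(q),[ (np.percentile(q[q[:,1]*g>0],[5,50,95],axis=0)*1000).round() for g in(1,-1)])
togo(.598,-.010)
E
```

```text
clock: 10.68
position: [0.5158, -0.0142, 0.1708]
ee_rot: [-0.06, 0.998, 0.0, 0.001]
ft_force: [0.6, 0.7, -0.6]
grip_width: 0.688
grasp_force: 30.7
311 326 164 184
0.655 -0.0273 0.0141
0.665 -0.0272 0.0172
0.675 -0.0271 0.0173
0.685 -0.0241 0.0174
0.695 -0.024 0.0175
0.705 -0.0209 0.0147
x 0.6543648274953222 0.7140607718330044 [ 0.68232133 -0.00232334  0.05      ] ((684.2662963867188, -4.816730499267578), (59.45590591430664, 44.3215446472168), 0.6817079782485962)
jaw [ 0.60018219 -0.0040144   0.02976836]
60 [array([[-100.,   33.,  113.],
       [ -87.,   38.,  128.],
       [ -78.,   41.,  151.]]), array([[-101.,  -50.,  101.],
       [ -84.,  -45.,  126.],
       [ -73.,  -41.,  148.]])]
pos [ 0.5156 -0.0143  0.1707] tool slide [-0.0823 -0.0056  0.0001] yaw of tool y 6.89 q [-0.6   0.14  0.58  1.86 -0.08  1.17  1.71] grip 0.6893342701737761 30.700671672821045 F [ 0.5 -0.3 -2.6]
```

```bash
python3 -m creep '{"slide":[[-0.0165,-0.002,0.0006],[-0.0165,-0.002,0.0006],[-0.0165,-0.002,0.0006],[-0.0165,-0.002,0.0006],[-0.0165,-0.002,0.0006],[0,0,0]],"twist":[0,0,0,0,0,0]}'
python3 - <<'E'
from h import *
togo(.598,-.014)
im,d,X=shot('side');im2,d,X=shot('top');a=cv2.resize(im[190:270,280:390],None,fx=4.2,fy=4.2);b=cv2.resize(im2[145:265,270:350],None,fx=2.8,fy=2.8);cv2.imwrite('pics/s6.png',np.hstack([a,b]))
E
```

```text
clock: 11.48
position: [0.599, -0.0141, 0.167]
ee_rot: [-0.06, 0.998, -0.0, 0.0]
ft_force: [0.1, -0.4, -2.1]
grip_width: 0.688
grasp_force: 30.6
pos [ 0.599  -0.0141  0.167 ] tool slide [ 0.001   0.0002 -0.    ] yaw of tool y 6.91 q [-0.52  0.35  0.58  1.64 -0.2   1.21  1.8 ] grip 0.6879898264664699 30.60764193534851 F [ 0.1 -0.4 -2.1]
```

View pics/s6.png

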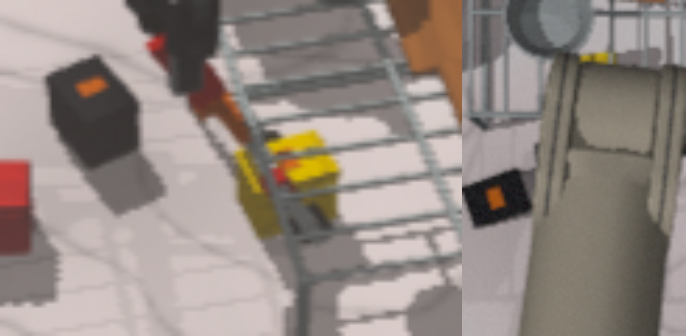

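The near jaw (300,200) lies along the box's side and nothing is touching. I squeeze now, raising slightly because the pads swing forward as they close.

```bash
python3 -m creep '{"slide":[[0,0,-0.003],[0,0,-0.002],[0,0,0],[0,0,0],[0,0,0],[0,0,0],[0,0,0],[0,0,0]],"twist":[0,0,0,0,0,0,0,0]}' 10 75; python3 -m creep '{"slide":[[0,0,0],[0,0,0]],"twist":[0,0]}'
```

```text
clock: 12.58
position: [0.5984, -0.0141, 0.1719]
ee_rot: [-0.061, 0.998, 0.0, -0.0]
ft_force: [-1.3, 0.3, -2.6]
grip_width: 0.346
grasp_force: 76.4
clock: 12.82
position: [0.5984, -0.0141, 0.1719]
ee_rot: [-0.061, 0.998, 0.0, -0.0]
ft_force: [-0.2, -0.2, -2.9]
grip_width: 0.346
grasp_force: 76.4
```

```bash
python3 -m creep '{"slide":[[0,0,-0.004],[0,0,-0.004],[0.005,0,0],[0.01,0,0],[0.015,0,0],[0.02,0,0],[0.03,0,0],[0.02,0,0]],"twist":[0,0,0,0,0,0,0,0]}'
python3 - <<'E'
from h import *
togo(.5,-.014)
im,d,X=shot('side');cv2.imwrite('pics/s7.png',cv2.resize(im[190:270,270:380],None,fx=5,fy=5))
h,s,v=np.moveaxis(cv2.cvtColor(im,cv2.COLOR_BGR2HSV).astype(int),-1,0)
q=X[(h>20)&(h<36)&(s>120)&(X[...,0]>.5)&(X[...,0]<.75)&(abs(X[...,1])<.1)]
print(np.percentile(q,[3,50,97],axis=0).round(3))
E
```

```text
clock: 13.82
position: [0.4973, -0.0266, 0.1797]
ee_rot: [-0.06, 0.998, 0.0, -0.0]
ft_force: [-0.4, 0.3, -3.3]
grip_width: 0.346
grasp_force: 76.4
pos [ 0.4973 -0.0266  0.1797] tool slide [-0.0043  0.0122  0.    ] yaw of tool y 6.93 q [-0.6   0.08  0.6   1.89 -0.05  1.19  1.71] grip 0.34556124087869466 76.38844728469849 F [-0.4  0.3 -3.3]
[[ 0.551 -0.043  0.015]
 [ 0.592 -0.032  0.056]
 [ 0.612  0.006  0.062]]
```

View pics/s7.png

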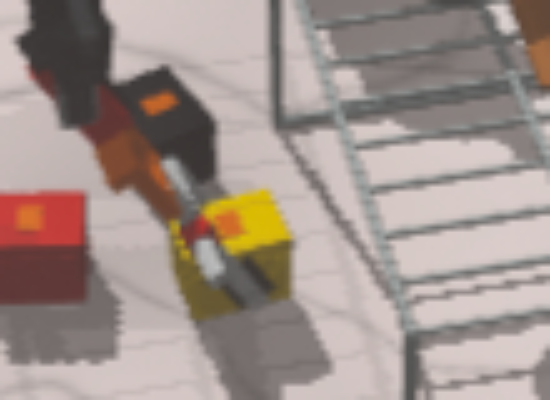

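The box is out, held level in the jaws, with its top at (240,215) in the crop and about 8 mm of lift. I lift it and carry it to the thali.

```bash
python3 -m creep '{"slide":[[0,0,-0.015],[0,0,-0.025],[0,0,-0.03],[0,0,-0.015],[0,0,0]],"twist":[0,0,0,0,0]}'; python3 -m creep '{"slide":[[0.002,0.03,0],[0.002,0.055,0],[0.003,0.06,0],[0.003,0.06,0],[0.003,0.06,0],[0.003,0.06,0],[0.002,0.05,0],[0,0.023,0]],"twist":[0,0,0,0,0,0,0,0]}'; python3 -m creep '{"slide":[[0,0,0],[0,0,0]],"twist":[0,0]}'
cat > loc.py <<'E'
from h import *
for n in("top","side"):
    im,d,X=shot(n);h,s,v=np.moveaxis(cv2.cvtColor(im,cv2.COLOR_BGR2HSV).astype(int),-1,0)
    q=X[(h>20)&(h<36)&(s>120)&(X[...,0]>.4)&(X[...,0]<.65)&(abs(X[...,1]-.37)<.12)]
    zt=np.percentile(q[:,2],90);q=q[q[:,2]>zt-.008];print(n,len(q),"top z",zt.round(4),cv2.minAreaRect((q[:,:2]*1000).astype(np.float32)),q.mean(0).round(4))
    f=X[(abs(X[...,2]-.0125)<.004)&(np.hypot(X[...,0]-.517,X[...,1]-.377)<.09)]
    r=np.hypot(f[:,0]-.517,f[:,1]-.377);f=f[r>.068]
    if len(f)>20:
        A=np.c_[2*f[:,:2],np.ones(len(f))];c=np.linalg.lstsq(A,(f[:,:2]**2).sum(1),rcond=None)[0];print("rim",len(f),c[:2].round(4),np.sqrt(c[2]+c[0]**2+c[1]**2).round(4))
togo(.4316,.3667)
E
python3 loc.py
```

```text
clock: 14.5
position: [0.4999, -0.0262, 0.2659]
ee_rot: [-0.061, 0.998, 0.0, 0.001]
ft_force: [-0.6, 0.6, -4.5]
grip_width: 0.349
grasp_force: 76.4
clock: 15.5
position: [0.4311, 0.3696, 0.2631]
ee_rot: [-0.063, 0.998, -0.001, -0.001]
ft_force: [0.3, -0.6, -2.7]
grip_width: 0.352
grasp_force: 76.4
clock: 15.75
position: [0.4338, 0.365, 0.2644]
ee_rot: [-0.06, 0.998, -0.001, -0.0]
ft_force: [1.7, -0.7, -3.4]
grip_width: 0.348
grasp_force: 76.4
top 241 top z 0.1467 ((484.1986999511719, 352.4982604980469), (151.3746337890625, 53.971534729003906), 24.992897033691406) [0.5237 0.3693 0.1751]
rim 164 [0.5154 0.3802] 0.0745
side 98 top z 0.1457 ((518.1889038085938, 375.2287902832031), (63.64186477661133, 57.888031005859375), 11.481139183044434) [0.5275 0.3699 0.1442]
rim 136 [0.5155 0.3826] 0.0748
pos [0.4339 0.365  0.265 ] tool slide [ 0.0021  0.0019 -0.    ] yaw of tool y 6.81 q [-1.    0.18  0.25  1.58 -0.05  1.38  0.95] grip 0.35104995383091203 76.42521142959595 F [-0.1 -0.4 -3.3]
```

```bash
python3 -m creep '{"slide":[[0.0025,0.0045,0.02],[0,0,0.025],[0,0,0.02],[0,0,0.012],[0,0,0.008],[0,0,0],[0,0,0]],"twist":[0,0,0,0,0,0,0]}'; python3 -m creep '{"slide":[[0,0,0.0015],[0,0,0],[0,0,0.001],[0,0,0]],"twist":[0,0,0,0]}'; python3 loc.py
```

```text
clock: 16.73
position: [0.4304, 0.371, 0.1808]
ee_rot: [-0.061, 0.998, 0.0, 0.0]
ft_force: [0.7, -0.2, -2.4]
grip_width: 0.349
grasp_force: 76.4
clock: 17.23
position: [0.43, 0.3708, 0.1774]
ee_rot: [-0.061, 0.998, -0.0, -0.0]
ft_force: [-0.0, -0.4, -2.9]
grip_width: 0.344
grasp_force: 76.4
top 204 top z 0.0598 ((493.54656982421875, 364.71990966796875), (118.32604217529297, 54.32958984375), 21.985673904418945) [0.5215 0.3749 0.0813]
rim 162 [0.5156 0.3804] 0.0744
side 89 top z 0.0583 ((515.8346557617188, 379.7625427246094), (62.35331344604492, 56.13138198852539), 5.664997100830078) [0.5253 0.3778 0.0564]
rim 108 [0.5161 0.3824] 0.0746
pos [0.4301 0.3708 0.1775] tool slide [-0.001  -0.0043 -0.    ] yaw of tool y 6.95 q [-1.    0.24  0.24  1.7  -0.06  1.21  0.95] grip 0.3503873587256854 76.38049006462097 F [ 1.  -0.5 -3.5]
```

```bash
python3 -m creep '{"slide":[[0,0,0.001],[0,0,0]],"twist":[0,0]}';python3 -m creep '{"slide":[[0,0,0.001],[0,0,0]],"twist":[0,0]}'
```

```text
clock: 17.58
position: [0.43, 0.3708, 0.1764]
ee_rot: [-0.061, 0.998, -0.0, -0.0]
ft_force: [0.4, 0.6, -3.1]
grip_width: 0.347
grasp_force: 76.4
clock: 17.82
position: [0.4301, 0.3709, 0.1758]
ee_rot: [-0.061, 0.998, 0.0, 0.0]
ft_force: [-0.7, -0.1, 0.8]
grip_width: 0.349
grasp_force: 76.6
```

```bash
python3 -m creep '{"slide":[[0,0,0],[0,0,0],[0,0,0],[0,0,0],[0,0,0],[0,0,0]],"twist":[0,0,0,0,0,0]}' 68 28; python3 loc.py
```

```text
clock: 18.58
position: [0.4301, 0.3708, 0.1755]
ee_rot: [-0.061, 0.998, 0.0, 0.0]
ft_force: [-0.6, -0.6, -1.9]
grip_width: 0.679
grasp_force: 30.3
top 201 top z 0.0577 ((496.4698791503906, 366.2286071777344), (114.25350189208984, 52.53950881958008), 22.238733291625977) [0.5227 0.3757 0.0719]
rim 167 [0.5152 0.3806] 0.0748
side 93 top z 0.0578 ((516.8289184570312, 370.0946350097656), (63.53935623168945, 66.31078338623047), 10.612032890319824) [0.523  0.3746 0.0556]
rim 104 [0.5164 0.382 ] 0.0747
pos [0.4301 0.3708 0.1755] tool slide [-0.001  -0.0043 -0.    ] yaw of tool y 6.95 q [-1.    0.24  0.24  1.7  -0.06  1.2   0.95] grip 0.6845474654777127 30.284780859947205 F [ 0.3 -0.2 -2.6]
```

```bash
python3 -m creep '{"slide":[[0.004,0,-0.008],[0.009,0,-0.018],[0.014,0,-0.026],[0.02,0,-0.035],[0.02,0,-0.03],[0,0,0],[0,0,0]],"twist":[0,0,0,0,0,0,0]}'; python3 loc.py; python3 tilt.py
```

```text
clock: 19.55
position: [0.3635, 0.3624, 0.2925]
ee_rot: [-0.061, 0.998, 0.0, 0.0]
ft_force: [1.4, 0.0, -1.6]
grip_width: 0.683
grasp_force: 30.3
top 280 top z 0.0579 ((471.51031494140625, 367.49493408203125), (154.70895385742188, 51.02883529663086), 11.832165718078613) [0.5115 0.3745 0.0785]
rim 189 [0.5153 0.3803] 0.0747
side 144 top z 0.0567 ((515.9273681640625, 377.8914794921875), (63.32921600341797, 51.120052337646484), 7.509540557861328) [0.5144 0.3755 0.0548]
rim 108 [0.5157 0.382 ] 0.075
pos [0.3637 0.3622 0.2916] tool slide [-0.068  -0.0037 -0.0001] yaw of tool y 6.91 q [-1.07  0.05  0.2   1.67 -0.01  1.43  0.83] grip 0.6783145617635413 30.33385455608368 F [ 0.4 -0.1 -1.8]
side orange 79 med x,y,z mm [-33. -26.  31.] deg -31.0
side red 24 med x,y,z mm [-55. -40.  81.] deg -32.6
side all 371 med x,y,z mm [-63. -27.  87.] deg -28.0
top orange 217 med x,y,z mm [-33.   2.  29.] deg -30.7
top red 38 med x,y,z mm [-61. -45.  84.] deg -26.0
top all 692 med x,y,z mm [-55.  -5.  80.] deg -28.1
```

The box stands upright at (0.516, 0.377) and the thali centre is (0.516, 0.381). Next I straighten the reacher by pushing its cross bar against the hook's fixed lip, then hang it.

```bash
python3 -m creep '{"slide":[[-0.0063,-0.04,-0.005],[-0.0063,-0.055,0],[-0.0063,-0.056,0],[-0.0063,-0.056,0],[-0.0063,-0.056,0],[-0.0063,-0.056,0],[0,0,0]],"twist":[0,0,0,0,0,0,0]}'; python3 -m creep '{"slide":[[0,-0.01,0],[0,-0.01,0],[0,-0.01,0],[0,0,0]],"twist":[9.3,9.3,9.3,0]}';python3 -c "
from h import *
togo(.396,-.328)"
```

```text
clock: 20.62
position: [0.4404, 0.046, 0.2974]
ee_rot: [-0.057, 0.998, -0.0, 0.0]
ft_force: [-0.8, 0.8, -1.5]
grip_width: 0.674
grasp_force: 30.4
clock: 21.12
position: [0.4384, 0.0208, 0.2972]
ee_rot: [0.182, 0.983, -0.0, -0.0]
ft_force: [0.4, 0.6, -0.6]
grip_width: 0.687
grasp_force: 30.4
pos [0.4384 0.0208 0.2972] tool slide [-8.510e-02 -3.409e-01  1.000e-04] yaw of tool y -20.94 q [-0.72 -0.16  0.51  1.83  0.08  1.45  0.98] grip 0.6873412572094005 30.386738777160645 F [ 0.4  0.6 -0.6]
```

```bash
python3 -m creep '{"slide":[[-0.012,-0.045,0],[-0.012,-0.05,0],[-0.012,-0.05,0],[-0.012,-0.05,0],[-0.012,-0.05,0],[-0.012,-0.05,0],[-0.012,-0.045,0],[0,0,0]],"twist":[0,0,0,0,0,0,0,0]}';python3 -c "
from h import *
togo(.396,-.328)";python3 tilt.py
```

```text
clock: 22.12
position: [0.3945, -0.3292, 0.2974]
ee_rot: [0.182, 0.983, -0.002, -0.001]
ft_force: [0.5, 1.0, -1.5]
grip_width: 0.682
grasp_force: 30.4
pos [ 0.3945 -0.3292  0.2974] tool slide [-0.0009  0.0017 -0.    ] yaw of tool y -20.98 q [-0.47  0.04  1.13  1.69 -0.04  1.43  1.87] grip 0.6816280542324931 30.43601095676422 F [ 0.5  1.  -1.5]
side orange 324 med x,y,z mm [-34.  -5.  33.] deg -29.0
side red 35 med x,y,z mm [-56. -42.  82.] deg -28.6
side all 1504 med x,y,z mm [-62.  -3.  85.] deg -33.5
top orange 140 med x,y,z mm [-40.   0.  46.] deg -25.0
top red 32 med x,y,z mm [-62. -39.  83.] deg -28.9
top all 726 med x,y,z mm [-64.   0.  87.] deg -34.6
```

```bash
python3 -m creep '{"slide":[[0,0.001,0.014],[0,0.001,0.013],[0,0,0],[-0.01,0,0],[-0.01,0,0],[-0.01,0,-0.0015],[-0.01,0,-0.0025],[0,0,0]],"twist":[0,0,0,0,0,0,0,0]}';python3 -c "
from h import *
togo(.4744,-.358)
im,d,X=shot('side');cv2.imwrite('pics/s8.png',cv2.resize(im[230:390,230:390],None,fx=3.5,fy=3.5))";python3 tilt.py
```

```text
clock: 23.22
position: [0.434, -0.3392, 0.2744]
ee_rot: [0.182, 0.983, -0.0, -0.0]
ft_force: [0.0, -0.6, -1.4]
grip_width: 0.679
grasp_force: 30.9
pos [ 0.434  -0.3392  0.2744] tool slide [-0.0445 -0.0032 -0.    ] yaw of tool y -20.93 q [-0.36  0.23  1.12  1.64 -0.21  1.4   1.98] grip 0.6789005927719575 30.86233913898468 F [ 0.  -0.6 -1.4]
side orange 109 med x,y,z mm [-22.   6.  35.] deg -22.8
side red 32 med x,y,z mm [-39. -44.  90.] deg 54.7
side all 1473 med x,y,z mm [-46.  -6.  92.] deg -27.1
top orange 65 med x,y,z mm [-30.  -3.  55.] deg -7.7
top red 14 med x,y,z mm [-46. -41.  90.] deg -5.7
top all 623 med x,y,z mm [-58.  -2.  94.] deg -18.3
```

View pics/s8.png

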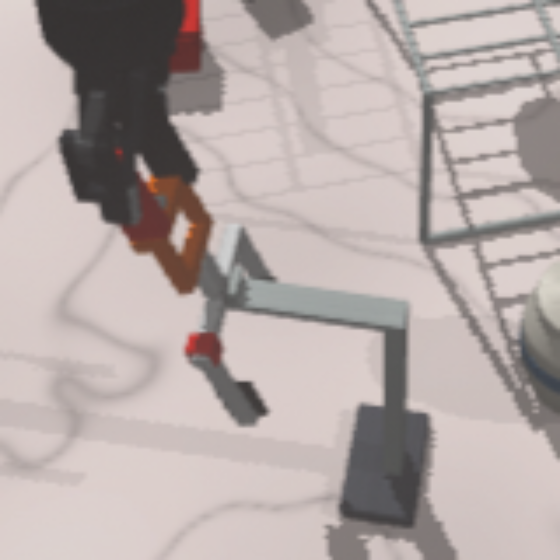

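Picture 10 shows the cross bar resting against the lip (235,285) and the slant already reduced to about 19°. I continue the same push until it is upright.

```bash
python3 -m creep '{"slide":[[-0.01,-0.001,-0.003],[-0.01,-0.001,-0.002],[-0.01,-0.001,-0.0015],[-0.008,0,-0.0005],[0,0,0]],"twist":[0,0,0,0,0]}';python3 -c "
from h import *
togo(.4744,-.358)";python3 tilt.py
```

```text
clock: 24.0
position: [0.4685, -0.3561, 0.2813]
ee_rot: [0.182, 0.983, -0.001, 0.0]
ft_force: [-0.2, 0.1, -1.5]
grip_width: 0.68
grasp_force: 30.3
pos [ 0.4685 -0.3561  0.2813] tool slide [-0.0062  0.0003  0.    ] yaw of tool y -20.96 q [-0.26  0.35  1.07  1.53 -0.31  1.44  2.03] grip 0.6797794502811455 30.306726694107056 F [-0.2  0.1 -1.5]
side orange 55 med x,y,z mm [-5. -1. 57.] deg 0.4
side red 40 med x,y,z mm [ -4. -42.  97.] deg -8.8
side all 1444 med x,y,z mm [-13.  -7. 100.] deg -24.9
top orange 11 med x,y,z mm [12.  3. 20.] deg -0.4
top all 445 med x,y,z mm [-65.   4. 101.] deg -23.9
```

```bash
python3 -m creep '{"slide":[[-0.005,0,0],[0,0,0],[0.02,0,0],[0.02,0,0],[0,0,0]],"twist":[0,0,0,0,0]}'
python3 - <<'E'
from h import *
o=manip.get_obs();R=Rn.from_quat(o["ee_rot"]).as_matrix();p=np.array(o["position"])
im,d,X=shot("side");L=(X-p)@R
m=(np.abs(L[...,0])<.022)&(np.abs(L[...,1])<.06)&(L[...,2]>.03)&(L[...,2]<.19)
q=L[m]*1000
for a in range(30,190,15):
    k=q[(q[:,2]>=a)&(q[:,2]<a+15)]
    if len(k)>3: print(a,len(k),np.percentile(k[:,0],[5,50,95]).round(1),np.percentile(k[:,1],[3,97]).round(0))
print("lowest",np.percentile(q[:,2],99.5))
togo(.4744,-.358)
E
```

```text
clock: 24.72
position: [0.4348, -0.3429, 0.2818]
ee_rot: [0.182, 0.983, 0.001, 0.001]
ft_force: [-0.2, 0.1, -2.1]
grip_width: 0.681
grasp_force: 30.2
30 45 [-5.1 -3.   3.6] [-29.  22.]
45 79 [-5.7 -2.5  2.9] [-29.  19.]
60 54 [-6.1 -4.9  2.2] [-29.  21.]
75 19 [-7.3 -6.  -1.9] [-9.  2.]
90 227 [-8.3 -3.   4.9] [-52.  44.]
105 30 [-9.9 -6.5  3.8] [-52.  42.]
120 43 [-7.5 -3.8  3.5] [-48.  44.]
135 75 [-13.3  -5.9   3.4] [-48.  43.]
150 75 [-13.5  -4.5   8.4] [-48.  38.]
165 70 [-14.4  -5.    8.8] [-48.  38.]
lowest 176.8566427059559
pos [ 0.4357 -0.3427  0.2818] tool slide [-0.0416 -0.0005  0.0001] yaw of tool y -20.91 q [-0.36  0.24  1.12  1.62 -0.22  1.42  1.99] grip 0.6810389062919302 30.216211080551147 F [-0.   0.1 -2. ]
```

```bash
python3 -m creep '{"slide":[[0,0.002,0.015],[0,0,0.02],[0,0,0.013],[0,0,0.005],[0,0,0],[0,0,0]],"twist":[0,0,0,0,0,0]}';python3 -m creep '{"slide":[[-0.015,0,0],[-0.012,0,0],[-0.012,0,0],[-0.01,0,0],[0,0,0]],"twist":[0,0,0,0,0]}'; python3 -c "
from h import *
togo(.5272,-.3781)"
```

```text
clock: 25.52
position: [0.4361, -0.3414, 0.229]
ee_rot: [0.182, 0.983, -0.0, 0.0]
ft_force: [0.1, 0.1, -0.6]
grip_width: 0.677
grasp_force: 30.2
clock: 26.15
position: [0.482, -0.3589, 0.2283]
ee_rot: [0.182, 0.983, -0.0, -0.0]
ft_force: [-0.1, 0.2, -2.1]
grip_width: 0.68
grasp_force: 30.2
pos [ 0.482  -0.3589  0.2283] tool slide [-0.0491 -0.0018 -0.    ] yaw of tool y -20.94 q [-0.22  0.42  1.04  1.58 -0.37  1.36  2.06] grip 0.6803532085339129 30.23650199174881 F [-0.1  0.2 -2.1]
```

```bash
python3 -m creep '{"slide":[[-0.012,0,0],[-0.012,0,0],[-0.012,0,0],[-0.010,0,0],[0,0,0]],"twist":[0,0,0,0,0]}'; python3 tilt.py; python3 -m creep '{"slide":[[0,0,0.006],[0,0,0.006],[0,0,0.003],[0,0,0]],"twist":[0,0,0,0]}'; python3 -m creep '{"slide":[[0,0,0.001],[0,0,0]],"twist":[0,0]}';python3 -m creep '{"slide":[[0,0,0.001],[0,0,0]],"twist":[0,0]}'
```

```text
clock: 26.78
position: [0.5251, -0.3753, 0.2282]
ee_rot: [0.182, 0.983, -0.0, -0.0]
ft_force: [-0.3, -0.7, -1.8]
grip_width: 0.684
grasp_force: 30.2
side red 35 med x,y,z mm [ -0. -43.  96.] deg -7.8
side all 1216 med x,y,z mm [ -7. -10.  71.] deg -9.3
top orange 43 med x,y,z mm [12. -3. 20.] deg -13.9
top all 441 med x,y,z mm [-0.  4. 50.] deg -15.5
clock: 27.38
position: [0.5245, -0.3749, 0.2131]
ee_rot: [0.182, 0.983, 0.0, -0.0]
ft_force: [0.4, -0.1, -2.0]
grip_width: 0.68
grasp_force: 30.2
clock: 27.62
position: [0.5246, -0.3751, 0.2125]
ee_rot: [0.182, 0.983, 0.0, 0.0]
ft_force: [0.0, 0.3, -1.1]
grip_width: 0.685
grasp_force: 30.2
clock: 27.88
position: [0.5246, -0.375, 0.2114]
ee_rot: [0.182, 0.983, 0.0, -0.0]
ft_force: [-0.0, -0.0, -2.0]
grip_width: 0.68
grasp_force: 30.2
```

Not yet carrying load; lower in small steps.

```bash
python3 -m creep '{"slide":[[0,0,0.001],[0,0,0]],"twist":[0,0]}';python3 -m creep '{"slide":[[0,0,0.001],[0,0,0]],"twist":[0,0]}';python3 -m creep '{"slide":[[0,0,0.001],[0,0,0]],"twist":[0,0]}'
```

```text
clock: 28.12
position: [0.5246, -0.375, 0.2104]
ee_rot: [0.182, 0.983, 0.0, -0.0]
ft_force: [0.1, -0.6, -0.7]
grip_width: 0.681
grasp_force: 30.2
clock: 28.38
position: [0.5246, -0.3751, 0.2102]
ee_rot: [0.182, 0.983, 0.0, 0.0]
ft_force: [-1.3, 1.8, 5.1]
grip_width: 0.681
grasp_force: 30.8
clock: 28.62
position: [0.5249, -0.3752, 0.21]
ee_rot: [0.182, 0.983, 0.0, 0.001]
ft_force: [-1.7, 2.6, 10.8]
grip_width: 0.679
grasp_force: 31.2
```

```bash
python3 -m creep '{"slide":[[0,0,-0.0015],[0,0,0]],"twist":[0,0]}';python3 -m creep '{"slide":[[0,0,0],[0,0,0],[0,0,0],[0,0,0],[0,0,0],[0,0,0]],"twist":[0,0,0,0,0,0]}' 100 20;python3 -m creep '{"slide":[[0,0,-0.01],[0,0,-0.03],[0,0,-0.05],[0,0,-0.05],[0.05,0,0],[0.05,0.02,0],[0.03,0.05,0],[0,0.05,0]],"twist":[0,0,0,0,0,0,0,0]}';python3 -m creep '{"slide":[[0.0,0.05,0],[0,0.05,0],[0,0,0],[0,0,0]],"twist":[0,0,0,0]}'
python3 - <<'E'
from h import *
for n in("top","side"):
    im,d,X=shot(n);x,y,z=np.moveaxis(X,-1,0)
    g=(x>.48)&(x<.58)&(y<-.33)&(y>-.43)&(z>.25)&(z<.275)
    print(n,"grip top",cv2.minAreaRect((X[g][:,:2]*1000).astype(np.float32)),np.median(z[g]))
    D=np.load(n+".npz")["im"];df=np.abs(D.astype(int)-im).max(-1)
    for nm,P in dict(tiffin=(.712,.346,.13),jar=(.712,-.354,.06),kat=(.726,.047,.2),red=(.47,.019,.05),blk=(.56,.1,.05)).items():
        u,v=proj(n,P).astype(int);print(nm,(df[v-14:v+14,u-14:u+14]>60).mean().round(3),end=" ")
    print()
togo(0,0)
E
python3 loc.py
```

```text
clock: 28.88
position: [0.5247, -0.3751, 0.2101]
ee_rot: [0.182, 0.983, -0.0, 0.0]
ft_force: [-0.6, 0.3, 2.3]
grip_width: 0.68
grasp_force: 30.2
clock: 29.62
position: [0.5246, -0.375, 0.21]
ee_rot: [0.182, 0.983, 0.0, -0.0]
ft_force: [-0.3, 0.0, 0.5]
grip_width: 1.004
grasp_force: 0.0
clock: 30.62
position: [0.4498, -0.2296, 0.3535]
ee_rot: [0.184, 0.983, 0.002, 0.002]
ft_force: [1.2, 0.8, -0.1]
grip_width: 1.001
grasp_force: 0.0
clock: 31.12
position: [0.4868, -0.1373, 0.353]
ee_rot: [0.184, 0.983, -0.0, 0.001]
ft_force: [-0.3, -0.4, -0.6]
grip_width: 1.0
grasp_force: 0.0
top grip top ((523.5641479492188, -377.4828796386719), (63.42261505126953, 24.566547393798828), 68.58313751220703) 0.2645606292475769
tiffin 0.0 jar 0.0 kat 0.0 red 0.015 blk 0.0 
side grip top ((523.968994140625, -376.0899658203125), (63.54018020629883, 24.29671287536621), 68.86498260498047) 0.2630645512253637
tiffin 0.0 jar 0.0 kat 0.0 red 0.026 blk 0.0 
pos [ 0.4866 -0.138   0.3529] tool slide [ 0.5035 -0.0477 -0.0006] yaw of tool y -21.25 q [-0.78 -0.02  0.97  1.6   0.01  1.55  1.39] grip 0.9999837321577472 0.0 F [-0.6 -0.1  0.2]
top 280 top z 0.057 ((516.2063598632812, 376.7505187988281), (62.522705078125, 46.54856491088867), 5.442962169647217) [0.5161 0.3763 0.0541]
rim 203 [0.5155 0.3804] 0.0746
side 7 top z 0.052 ((511.2347106933594, 361.8233337402344), (10.78875732421875, 7.387514114379883), 82.03765106201172) [0.5106 0.3603 0.0531]
rim 70 [0.5158 0.3822] 0.0746
pos [ 0.4866 -0.1377  0.3528] tool slide [ 2.339e-01  4.502e-01 -4.000e-04] yaw of tool y -21.23 q [-0.78 -0.02  0.97  1.6   0.01  1.55  1.39] grip 0.9993203472547096 0.0 F [ 0.2  0.4 -0.1]
```

The reacher hangs upright on the hook at its original height, the box stands in the thali, and the bystanders haven't moved. Time to hand in.

```bash
python3 -c "
from workcell import manip
print(manip.hand_in())"
```

```text
the job is handed in; nothing more can be done
None
```

The yellow chutney box stands upright within about 5 mm of the thali's centre, the reacher hangs by its eye on its hook again, camera comparison shows the tiffin, jar and katoris unmoved (I did not check the spatula, but nothing went near it), and I handed the job in at about 31 s.

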